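# Load the calibration target into its backlit holder

### The job

The calibration target slide has been shoved handle-first under the low instrument shelf. Pull it completely clear of the shelf, take it by its orange handle, and slide its dotted blade, dots up, into the slot of the backlit holder until it is fully home with the handle's shoulder against the holder's front; then let go. Leave the computer mouse, the lens and the parts box where they are.

Things in the scene. Friction and masses are not known exactly. Their poses are not given: they have to be found in the camera images.
- slide: Target slide, loose, 0.16 kg, lying dots up: blue metal blade with white dotted face, 100 long x 44 wide x 8 thick, in line with an orange handle 90 long x 28 wide x 20 high; undersides flush. Origin: underside, mid-width, at the shoulder where they meet. +x to the blade's tip (at 100 mm; handle's end at -90), +z up. It starts with the handle and 15 to 30 mm of blade under the shelf.
- slide_grip (a point): Centre of the slide's handle: 45 mm behind the shoulder, 10 mm above the underside; axes as the slide's. The slide's centre of mass is within 15 mm of the shoulder.
- shelf: Low dark steel shelf, fixed: board 240 wide x 200 deep, underside 36, top 44 mm above the table, on two 10 mm side walls; open at the front, 220 wide. On it, 110 mm back from the front edge, a white power supply 150 wide x 80 deep x 110 high. Origin: on the table under the front edge's middle. +x points out of the opening (board at x = -200 to 0), +z up.
- holder: Backlit holder, fixed: aluminium block 130 deep x 100 wide, black roof (top 64 mm high) with a 32 x 82 window. Level slot in its front, 48 wide x 13 high (floor 45, ceiling 58 mm above the table), 106 deep; the handle is too high to enter, so its shoulder stops on the front face. Origin: on the table under the middle of the front face. +x points out of the mouth, y across, +z up.
- holder_slot (a point): Middle of the slot's floor at the front face, 45 mm above the table; axes as the holder's. When home, the slide's origin is here and its +x is the holder's -x. In front of the face the floor runs on 8 mm as a lip, then ramps down 8 mm to 18 mm out; side guides flare from 48 to about 63 wide over 11 mm.
- mouse: Black computer mouse, loose, 100 x 58 x 30 high; leave alone. Origin: centre of underside.
- lens: Dark steel lens cell with glass, loose, diameter 52, 30 high; leave alone. Origin: centre of underside.
- partsbox: Open cardboard parts box, loose, 110 x 80 x 45 high; leave alone. Origin: centre of underside.
Things that resemble listed ones, but are neither listed nor needed, are in the scene too. Several things look just like the slide: the one meant starts farthest to the robot's right.

How it is judged (in metres and radians):
On the way:
1. the slide's whole handle is out from under the shelf, past its front edge (x of slide_grip in the frame of shelf above 0.045 m), for 0.2 s.
At the end, for the whole second after the job is handed in: The slide's blade is in the holder's slot, dots up (within 0.12 rad of level, 0.1 rad of the slot's line, 6 mm of its middle and at slot height), with its shoulder within 5 mm of the holder's front face, released and at rest (x of slide in the frame of holder between -0.006 and 0.005 m and y of slide in the frame of holder between -0.006 and 0.006 m and z of slide in the frame of holder between 0.041 and 0.054 m and angle between the x axis of slide and the x axis of holder, either way round below 0.1 rad and angle between slide's own z axis and vertical below 0.12 rad and linear speed of slide below 0.02 m/s); the robot touches nothing.
It fails at once if the computer mouse is moved more than 25 mm (distance of mouse from where it was at the start of the episode above 0.025 m).
It fails at once if the lens is moved more than 25 mm (distance of lens from where it was at the start of the episode above 0.025 m).
It fails at once if the parts box is moved more than 25 mm (distance of partsbox from where it was at the start of the episode above 0.025 m).
It also fails if it takes over 64 s, if anything falls off the work surface, if the arm or the gripper's body presses on something with over 40 N, if the wrist force passes 120 N, or if a joint passes its speed limit or range.

### The arm

A 7-joint arm with a two-finger parallel gripper is mounted at the origin on the work surface. World frame = base frame: x ahead of the robot, y to its left, z up, the work surface at z = 0. Lengths are in mm, angles in rad, forces in N, time in s.
With the tool pointing down it reaches from about 425 to 975 mm from the base axis. Payload 16.7 kg.
Tool frame: the origin (TCP) lies at the very end of the fingers, on their centre line; the grasp point (between the pads) lies 19 mm behind it; z points along the fingers, y is the line along which they close (so a half turn about z gives the same grasp; the last joint's range is limited). The gripper opens to 85 mm and grips with 20 to 120 N. Pads are 22 mm wide; open, the fingers measure 114 mm over their backs; the gripper's body (76 mm by 85 mm) begins 54 mm behind the grasp point. The pads swing forward as they close: fully open they stand 13 mm farther back than shut.
Start: joints at [-1.47, 0.426, 0.074, 1.606, -0.034, 1.111, -0.067], TCP at [166.874, 654.01, 231.302] pointing down, gripper open.
Joint ranges: [-2.85, 2.85], [-0.5, 2.14], [-1.23, 1.37], [0.21, 2.46], [-1.02, 4.16], [0.16, 2.05], [-2.73, 2.73]. Speed limits (rad/s): [1.89, 1.89, 2.39, 2.39, 3.01, 3.01, 3.01].

### API

Orientations are given as a unit quaternion [w, x, y, z].
In Python, from rig import telemetry, cams, finish_job gives the robot as it stands.
- The arm moves only by the tool drive_tool, never from a script. Its argument "series" is a list that holds one entry, the list of rows, each a list of 7 numbers: the turn, a rotation vector about the tool's x, y, z normalised to -1 to 1, where 1 is 45 degrees, then the shift along the tool's x, y, z normalised to -1 to 1, where 1 is 0.2 m, then the opening, from -1 (shut) to 1 (fully open). A call has 1 to 8 rows; each row is the pose to reach, as a shift and turn from the pose commanded when the call began, along the tool's axes at that moment; what a row does not reach only later rows make up. A row lasts 1/10 s, in which the tool goes at most 50 mm and 8.59 degrees, less where a joint would pass 70% of its speed; a pose out of reach is approached as far as the arm can. A call with a number of a shift or a turn outside -1 to 1 is refused whole. A call with a gripper value outside its range is refused whole. The fingers move at their own pace and stop on an object; "newtons" is the grip in N (left out, the last holds). Time passes only in rows, so rows that repeat a pose let the fingers close. It gives the time, the measured TCP pose, the force, the opening and the grip force at its end, in the units of the state.
- telemetry.observe(): the state, without advancing time (a new reading comes with each control period).
- cams.camera(name): name is "scene" or "side" or "wrist"; returns a dict with "frame" (400x640x3 uint8, red, green, blue), "fx", "fy", "cx", "cy" (pixels), "k1" (the pictures are not rectified: a ray, as slopes to the right and down, at radius r is drawn at 1 + k1 r^2 times it, then the intrinsics apply), "origin" and "rotation" of the camera in the world; the wrist camera has in their place "mount" (4x4, takes a point from camera to tool coordinates, whose origin is the TCP and whose axes are the flange's). Camera axes: x right, y down, z forward; pixel columns grow to the right and rows downward; lengths in mm; the calibration is good to about 2 mm. A picture is of the moment at which its call begins: read the wrist's pose just before it. There is no depth.
- finish_job(): hands the job in; it is judged then, once.
The state is a dict: "t": time; "qpos": joint angles; "joint_velocities": joint speeds; "joint_torque": joint torques, N m; "ee_pos": TCP position; "ee_rot": TCP orientation; "contact_force": force on the tool from outside, world axes, zero at the start; "moment": the same for the moment, N m; "opening": finger opening in mm; "grip_force": force on a finger pad.
Only numpy, scipy, OpenCV 4.12 (cv2) and the standard library are available. Lean on these libraries where they do the work, as an engineer would, in place of code of your own. Each camera call takes 0.05 s, during which the arm holds its last target. There are 200 camera calls.

## Working session

There is one attempt and no reset: what is moved stays moved. The work goes in short steps, Python scripts to look and compute and a tool call to move; the robot and the scene stay as the last step left them, time stands still between calls to the robot, and variables do not carry over. Pictures are saved under pics/ and viewed, at most 10 in all, crops included, and the job is handed in when it is done.

Besides the shell and the picture viewer there is one more tool, called after "Request:" as a command line: name --argument value ..., lists and objects as JSON in quotes. drive_tool: Moves the arm, as the interface text tells. Scaled input: -1 to 1 covers 0.2 m each way for a shift and 45 degrees each way for a turn. Its arguments: {"type":"object","properties":{"series":{"type":"array","items":{"type":"array","items":{"type":"array","items":{"type":"number","minimum":-1,"maximum":1}}}},"newtons":{"type":"number"}},"required":["series"]}

```bash
ls; mkdir -p pics; cat > h.py <<'E'
import numpy as np, cv2
from scipy.spatial.transform import Rotation as R
from rig import telemetry, cams, finish_job
def grab(name):
    s=telemetry.observe(); c=cams.camera(name)
    if 'mount' in c:
        T=np.eye(4); q=s['ee_rot']; T[:3,:3]=R.from_quat([q[1],q[2],q[3],q[0]]).as_matrix(); T[:3,3]=s['ee_pos']
        M=T@np.array(c['mount']); c['rotation']=M[:3,:3]; c['origin']=M[:3,3]
    c['rotation']=np.array(c['rotation']); c['origin']=np.array(c['origin'])
    if c['rotation'].shape!=(3,3):
        q=c['rotation']; c['rotation']=R.from_quat([q[1],q[2],q[3],q[0]]).as_matrix()
    return c
def ray(c,u,v):
    x=(u-c['cx'])/c['fx']; y=(v-c['cy'])/c['fy']; rd=np.hypot(x,y); r=rd
    for _ in range(30): r=rd/(1+c['k1']*r*r)
    f=r/rd if rd>0 else 1
    return c['rotation']@np.array([x*f,y*f,1.])
def onz(c,u,v,z):
    d=ray(c,u,v); o=c['origin']; return o+d*(z-o[2])/d[2]
def tri(cs,ps):
    A=np.zeros((3,3));b=np.zeros(3)
    for c,p in zip(cs,ps):
        d=ray(c,*p); d/=np.linalg.norm(d); P=np.eye(3)-np.outer(d,d); A+=P; b+=P@c['origin']
    x=np.linalg.solve(A,b)
    res=[np.linalg.norm((np.eye(3)-np.outer(d,d))@(x-c['origin'])) for c,p in zip(cs,ps) for d in [ray(c,*p)/np.linalg.norm(ray(c,*p))]]
    return x,res
def proj(c,P):
    p=c['rotation'].T@(np.array(P)-c['origin']); x,y=p[:2]/p[2]; k=1+c['k1']*(x*x+y*y)
    return np.array([c['fx']*x*k+c['cx'],c['fy']*y*k+c['cy']])
def save(c,fn): cv2.imwrite(fn,c['frame'][...,::-1])
def load(fn,c): c['frame']=cv2.imread(fn)[...,::-1]; return c
E
python3 - <<'E'
from h import *
import pickle
for n in ['scene','side','wrist']:
    c=grab(n); save(c,f'pics/{n}0.png'); pickle.dump(c,open(f'{n}0.pkl','wb'))
    print(n,c['origin'].round(),c['rotation'].round(3).tolist(),c['fx'],c['k1'])
print(telemetry.observe())
E
```

```text
pics
scene [1214.  501.  941.] [[-0.479, 0.673, -0.563], [0.878, 0.365, -0.31], [-0.003, -0.643, -0.766]] 458.7469798462021 -0.06653027264216861
side [ 200. -569.  685.] [[0.887, -0.283, 0.364], [-0.461, -0.562, 0.687], [0.01, -0.777, -0.629]] 432.433258701572 0.005093952795922272
wrist [101. 671. 373.] [[0.248, 0.934, 0.259], [0.969, -0.239, -0.068], [-0.002, 0.267, -0.964]] 341.0559437769214 0.01588146482927985
{'t': 0.15, 'qpos': array([-1.47048838,  0.4265913 ,  0.07387734,  1.60644323, -0.0341053 ,
        1.11079376, -0.06709452]), 'joint_velocities': array([-0.00024225, -0.00305781, -0.0015251 , -0.00164736, -0.00019313,
        0.00025705, -0.00086382]), 'joint_torque': array([ 3.71820744e-03, -9.50324821e+01,  3.76385719e+00, -4.63768601e+01,
        1.94256386e-02,  7.76446424e-03, -4.88106127e-05]), 'ee_pos': array([166.82842839, 653.74253841, 230.77752255]), 'ee_rot': array([-2.76852428e-05,  1.24603065e-01,  9.92206550e-01, -4.87145131e-04]), 'contact_force': array([ 0.00448974, -0.21902164,  0.37430333]), 'moment': array([-0.04484577,  0.05876895,  0.03173623]), 'grip_force': 0.0, 'opening': 85.63774296192612}
```

View pics/scene0.png

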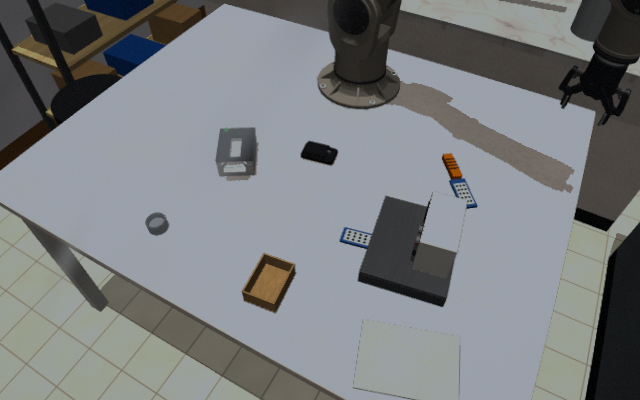

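View pics/side0.png

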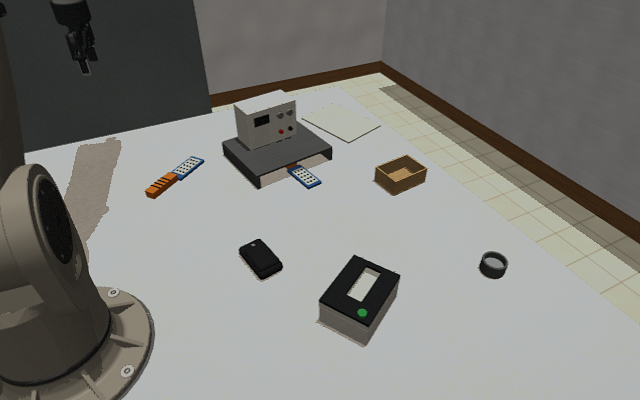

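```bash
python3 - <<'E'
from h import *
import pickle
s=pickle.load(open('scene0.pkl','rb')); d=pickle.load(open('side0.pkl','rb'))
def crop(c,u,v,w,h): return cv2.resize(c['frame'][v:v+h,u:u+w,::-1],(400,300),interpolation=cv2.INTER_CUBIC)
a=np.vstack([np.hstack([crop(s,330,185,140,105),crop(d,220,90,120,90+10)]),np.hstack([crop(s,197,115,80,60+10),crop(d,305,245,112,84+20)])])
cv2.imwrite('pics/crop1.png',a)
for n,ps,pd,z in [('slide in shelf',(356,238),(305,177),8),('outer slide',(463,193),(188,167),8),('holder win',(237,148),(364,285),64),('mouse',(319,152),(260,257),25),('lens',(157,222),(493,265),25)]:
    print(n,onz(s,*ps,z).round(),onz(d,*pd,z).round(),tri([s,d],[ps,pd])[0].round())
E
```

```text
slide in shelf [591. 274.   8.] [588. 270.   8.] [589. 273.   5.]
outer slide [320. 465.   8.] [324. 453.   8.] [322. 463.   5.]
holder win [ 511. -130.   64.] [ 508. -149.   64.] [ 509. -140.   55.]
mouse [382.  58.  25.] [374.  38.  25.] [375.  51.  14.]
lens [ 798. -183.   25.] [ 791. -198.   25.] [ 796. -192.   16.]
```

View pics/crop1.png

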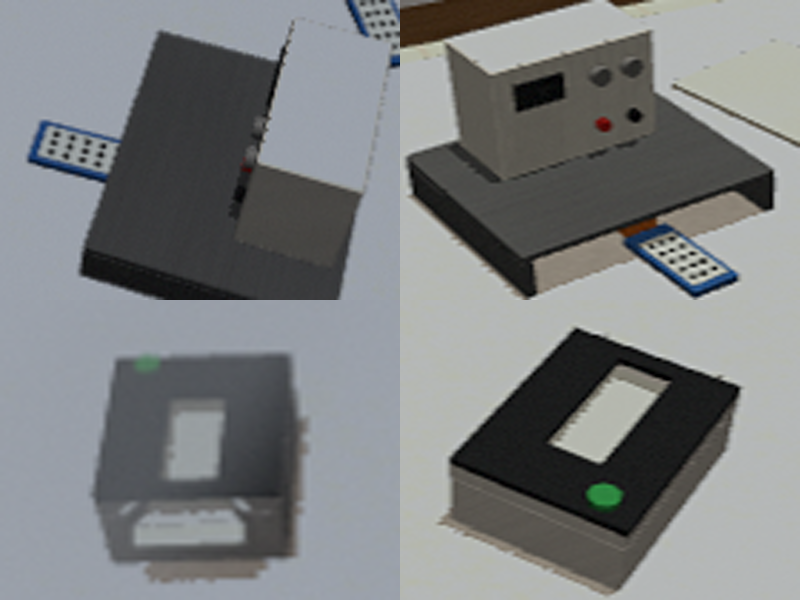

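```bash
cat >> h.py <<'E'
def mask(c,lo,hi,box=None):
    hsv=cv2.cvtColor(c['frame'],cv2.COLOR_RGB2HSV); m=cv2.inRange(hsv,lo,hi)
    if box:
        u0,v0,u1,v1=box; k=np.zeros_like(m); k[v0:v1,u0:u1]=255; m&=k
    return m
def blobs(m,amin=30):
    cs,_=cv2.findContours(m,cv2.RETR_EXTERNAL,cv2.CHAIN_APPROX_NONE)
    return sorted([k[:,0,:] for k in cs if cv2.contourArea(k)>amin],key=lambda k:-cv2.contourArea(k))
def wrect(c,cnt,z):
    p=np.array([onz(c,u,v,z)[:2] for u,v in cnt],np.float32); return cv2.boxPoints(cv2.minAreaRect(p))
E
python3 - <<'E'
from h import *
import pickle
s=pickle.load(open('scene0.pkl','rb')); d=pickle.load(open('side0.pkl','rb'))
for n,c,box in [('scene',s,(330,215,400,260)),('side',d,(270,150,330,200))]:
    m=mask(c,(100,100,40),(125,255,255),box); m=cv2.morphologyEx(m,cv2.MORPH_CLOSE,np.ones((9,9)))
    b=blobs(m); print(n,[len(k) for k in b],'\n',wrect(c,b[0],8).round(1).tolist())
m=mask(d,(0,0,0),(180,255,45),(305,245,417,349)); b=blobs(cv2.morphologyEx(m,cv2.MORPH_CLOSE,np.ones((5,5))),500)
print('roof side',wrect(d,b[0],64).round(1).tolist())
# orange corners pixel roof in scene: from crop  scale 5 (x: 80/400, y: 70/300)
for n,(u,v) in {'bl':(95,497),'br':(297,497),'tl':(118,357),'tr':(290,354)}.items():
    print('roof scene',n,onz(s,197+u/5,115+(v-300)*70/300,64).round(1))
for n,(u,v) in {'front far':(160,32),'front near':(83,250)}.items():
    print('shelf scene',n,onz(s,330+u*.35,185+v*.35,44).round(1))
for n,(u,v) in {'f left':(525,258),'f right':(773,172)}.items():
    print('shelf side',n,onz(d,220+(u-400)*.3,90+v/3,44).round(1))
E
```

```text
scene [128] 
 [[560.4000244140625, 304.1000061035156], [572.9000244140625, 233.3000030517578], [619.2000122070312, 241.39999389648438], [606.7000122070312, 312.20001220703125]]
side [73] 
 [[554.4000244140625, 323.0], [573.2999877929688, 221.0], [618.7000122070312, 229.39999389648438], [599.7999877929688, 331.3999938964844]]
roof side [[417.0, -142.60000610351562], [468.20001220703125, -228.60000610351562], [581.5999755859375, -161.10000610351562], [530.4000244140625, -75.0999984741211]]
roof scene bl [ 579.8 -151.2   64. ]
roof scene br [528. -55.  64.]
roof scene tl [ 466.4 -219.2   64. ]
roof scene tr [ 416.9 -133.1   64. ]
shelf scene front far [460.1 294.8  44. ]
shelf scene front near [697.6 329.8  44. ]
shelf side f left [462.6 282.1  44. ]
shelf side f right [692.7 316.3  44. ]
```

Two slide look-alikes: scene px (356,238) → y≈273 (handle under the shelf) and (460,180) → y≈465 (lying free). The one under the shelf is farther to the robot's right (lower y) and its handle is under the shelf, so it is the one meant. The enlarged crop confirms this. The holder's mouth faces the scene camera (bottom left crop), about +31° in world.

Request:
drive_tool --series '[[[0,0,0,-1,-0.6,0,1],[0,0,0,-1,-0.6,0,1],[0,0,0,-1,-0.6,0,1],[0,0,0,-1,-0.6,0,1],[0,0,0,-1,-0.6,0,1],[0,0,0,-1,-0.6,0,1],[0,0,0,-1,-0.6,0,1]]]'

```text
t: 0.85
ee_pos: [331.3, 488.0, 231.4]
ee_rot: [-0.0, 0.125, 0.992, 0.0]
contact_force: [0.4, 0.4, -0.4]
opening: 84.9
grip_force: 0.0
```

Request:
drive_tool --series '[[[0,0,0,-1,-0.6,0,1],[0,0,0,-1,-0.6,0,1],[0,0,0,-1,-0.6,0,1],[0,0,0,-1,-0.6,0,1],[0,0,0,-1,-0.6,0,1],[0,0,0,-1,-0.6,0,1],[0,0,0,-1,-0.6,0,1]]]'

```text
t: 1.55
ee_pos: [494.7, 323.5, 231.0]
ee_rot: [-0.0, 0.124, 0.992, -0.0]
contact_force: [0.2, 0.6, 0.9]
opening: 85.5
grip_force: 0.0
```

Request:
drive_tool --series '[[[0,0,1,-0.575,-0.34,0.15,1],[0,0,1,-0.575,-0.34,0.15,1],[0,0,1,-0.575,-0.34,0.15,1],[0,0,1,-0.575,-0.34,0.15,1],[0,0,1,-0.575,-0.34,0.15,1],[0,0,1,-0.575,-0.34,0.15,1],[0,0,1,-0.575,-0.34,0.15,1]]]'

```text
t: 2.25
ee_pos: [588.7, 230.9, 200.9]
ee_rot: [-0.0, 0.494, 0.87, -0.0]
contact_force: [-0.2, 0.4, -0.5]
opening: 85.6
grip_force: 0.0
```

Request:
drive_tool --series '[[[0,0,0.46,0,0,0,1],[0,0,0.46,0,0,0,1],[0,0,0.46,0,0,0,1],[0,0,0.46,0,0,0,1]]]'

```text
t: 2.65
ee_pos: [589.0, 229.9, 201.1]
ee_rot: [-0.0, 0.642, 0.767, -0.0]
contact_force: [-0.1, 0.4, -0.4]
opening: 85.9
grip_force: 0.0
```

```bash
python3 - <<'E'
from h import *
import pickle
c=grab('wrist'); save(c,'pics/w1.png'); pickle.dump(c,open('w1.pkl','wb'))
m=mask(c,(100,100,40),(125,255,255)); m=cv2.morphologyEx(m,cv2.MORPH_CLOSE,np.ones((15,15)))
for b in blobs(m,300):
    print(len(b),b.mean(0),wrect(c,b,8).round(1).tolist())
E
```

```text
382 [321.85863874 141.06020942] [[561.5999755859375, 305.1000061035156], [574.7999877929688, 231.0], [616.5999755859375, 238.5], [603.4000244140625, 312.6000061035156]]
```

View pics/w1.png

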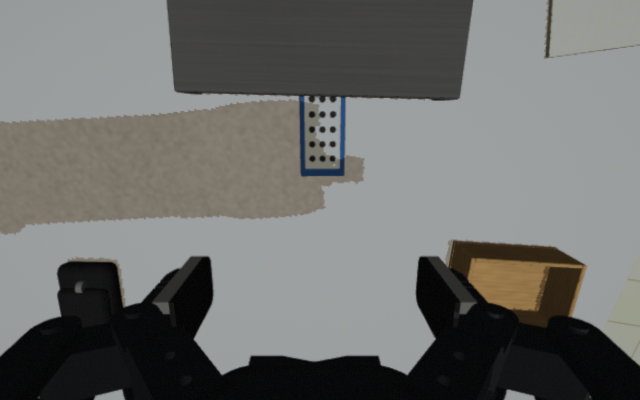

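The wrist picture shows the blade at px (301–345, 96–175), the shelf front edge at row ~95, the parts box at (450–580, 240–325) and the mouse at (90,285). Next I descend partway, which also gives a second view for height.

Request:
drive_tool --series '[[[0,0,0,0.143,0.037,0.6,0.4],[0,0,0,0.143,0.037,0.6,0.4],[0,0,0,0.143,0.037,0.6,0.4],[0,0,0,0.143,0.037,0.6,0.4],[0,0,0,0.143,0.037,0.6,0.4]]]'

```text
t: 3.2
ee_pos: [592.3, 257.7, 81.9]
ee_rot: [0.0, 0.642, 0.767, -0.0]
contact_force: [0.7, -0.6, 0.7]
opening: 59.9
grip_force: 0.0
```

```bash
python3 - <<'E'
from h import *
import pickle
s=pickle.load(open('scene0.pkl','rb')); w=pickle.load(open('w1.pkl','rb'))
c=grab('wrist'); save(c,'pics/w2.png'); pickle.dump(c,open('w2.pkl','wb'))
st=telemetry.observe(); print(st['ee_pos'],st['opening'])
tips=[]
for k in (w,c):
    m=mask(k,(100,100,40),(125,255,255)); m=cv2.morphologyEx(m,cv2.MORPH_CLOSE,np.ones((25,25)))
    b=blobs(m,300)[0]; print(b.min(0),b.max(0)); print(wrect(k,b,8).round(1).tolist())
    q=cv2.boxPoints(cv2.minAreaRect(b.astype(np.float32))); q=q[np.argsort(q[:,1])][2:]; q=q[np.argsort(q[:,0])]; tips.append(q+0)
for i in (0,1): print('tip corner',tri([w,c],[tips[0][i],tips[1][i]]))
m=mask(w,(8,80,60),(25,255,255),(430,220,600,340)); b=blobs(m)[0]
print('box',wrect(w,b,45).round().tolist())
E
```

```text
[592.90146867 257.67411328  82.88059237] 59.77172214947176
[300  96] [344 175]
[[561.5999755859375, 305.1000061035156], [574.7999877929688, 231.0], [616.5999755859375, 238.5], [603.4000244140625, 312.6000061035156]]
[279 140] [347 246]
[[561.9000244140625, 301.79998779296875], [574.9000244140625, 231.1999969482422], [616.9000244140625, 238.89999389648438], [603.9000244140625, 309.5]]
tip corner (array([572.8348386 , 231.52938762,   9.87648827]), [np.float64(1.4591186821745483), np.float64(1.4591186821745765)])
tip corner (array([617.14524712, 238.89248151,   9.59900359]), [np.float64(0.2079691312890509), np.float64(0.20796913128887098)])
box [[747.0, 189.0], [753.0, 133.0], [862.0, 145.0], [856.0, 201.0]]
```

Request:
drive_tool --series '[[[0,0,0,0,-0.003,0.25,0.27],[0,0,0,0,-0.003,0.3,0.27],[0,0,0,0,-0.003,0.36,0.27],[0,0,0,0,-0.003,0.39,0.27],[0,0,0,0,-0.003,0.405,0.27],[0,0,0,0,-0.003,0.405,0.27]]]'

```text
t: 3.85
ee_pos: [591.9, 257.7, 1.0]
ee_rot: [0.0, 0.643, 0.766, 0.0]
contact_force: [0.3, -0.3, -0.1]
opening: 54.3
grip_force: 0.0
```

Request:
drive_tool --newtons 30 --series '[[[0,0,0,0,0,0.005,-0.2],[0,0,0,0,0,0.005,-0.2],[0,0,0,0,0,0.005,-0.2],[0,0,0,0,0,0.005,-0.2]]]'

```text
t: 4.25
ee_pos: [592.0, 257.8, 0.5]
ee_rot: [0.0, 0.643, 0.766, 0.001]
contact_force: [-2.3, -1.2, 8.1]
opening: 43.0
grip_force: 29.6
```

Request:
drive_tool --newtons 50 --series '[[[0,0,0,-0.05,0,-0.003,-0.2],[0,0,0,-0.18,0,-0.005,-0.2],[0,0,0,-0.33,0,-0.005,-0.2],[0,0,0,-0.48,0,-0.005,-0.2],[0,0,0,-0.63,0,-0.005,-0.2],[0,0,0,-0.75,0,-0.005,-0.2],[0,0,0,-0.8,0,-0.005,-0.2],[0,0,0,-0.8,0,-0.005,-0.2]]]'

```text
t: 5.05
ee_pos: [619.6, 98.3, 0.7]
ee_rot: [0.0, 0.644, 0.765, -0.0]
contact_force: [0.4, -2.9, 5.0]
opening: 42.1
grip_force: 51.3
```

Request:
drive_tool --series '[[[0,0,0,0,0,0,0.4],[0,0,0,0,0,0,0.4],[0,0,0,0,0,-0.2,0.4],[0,0,0,0.15,0,-0.4,0.4],[0,0,0,0.3,0,-0.6,0.4],[0,0,0,0.45,0,-0.8,0.4],[0,0,0,0.45,0,-0.9,0.4],[0,0,0,0.45,0,-0.9,0.4]]]'

```text
t: 5.85
ee_pos: [604.4, 191.7, 183.5]
ee_rot: [0.001, 0.641, 0.767, 0.002]
contact_force: [-0.5, -0.6, 0.4]
opening: 59.8
grip_force: 0.0
```

```bash
python3 - <<'E'
from h import *
import pickle
c=grab('wrist'); save(c,'pics/w3.png'); pickle.dump(c,open('w3.pkl','wb'))
st=telemetry.observe(); print(st['ee_pos'],st['ee_rot'],st['opening'])
m=mask(c,(100,100,40),(125,255,255)); m=cv2.morphologyEx(m,cv2.MORPH_CLOSE,np.ones((25,25)))
for b in blobs(m,300)[:1]: print('blue',b.min(0),b.max(0),wrect(c,b,8).round(1).tolist())
m=mask(c,(5,150,60),(20,255,255)); m=cv2.morphologyEx(m,cv2.MORPH_CLOSE,np.ones((9,9)))
for b in blobs(m,300)[:3]: print('orange',b.min(0),b.max(0),wrect(c,b,20).round(1).tolist())
E
```

```text
[603.67870975 190.55335017 181.53696733] [2.68352983e-04 6.41886213e-01 7.66798962e-01 1.17009669e-03] 59.35234916228542
blue [290 201] [333 292] [[584.7000122070312, 169.6999969482422], [602.0, 72.9000015258789], [643.7999877929688, 80.4000015258789], [626.5999755859375, 177.1999969482422]]
orange [296 104] [326 203] [[576.4000244140625, 259.3999938964844], [592.2999877929688, 172.3000030517578], [618.7999877929688, 177.10000610351562], [602.9000244140625, 264.20001220703125]]
```

View pics/w3.png

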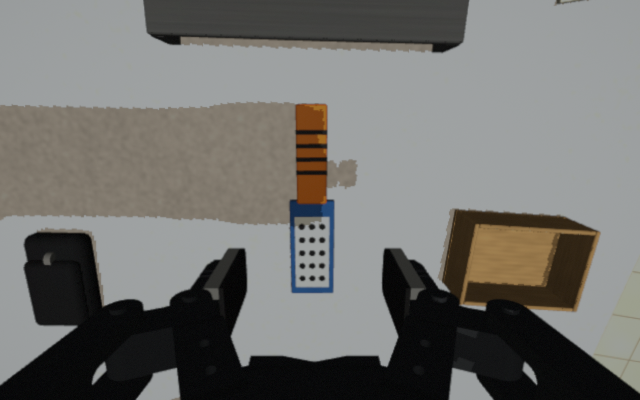

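The wrist picture shows the slide fully clear of the shelf: handle px (296–326,104–203), blade px (290–333,201–292). The shelf front is at row ~45, and the mouse and box are untouched. Next I look at the holder with an empty hand before grasping.

Request:
drive_tool --series '[[[0,0,0,-0.7,-0.21,-0.1,0.4],[0,0,0,-0.7,-0.21,-0.1,0.4],[0,0,0,-0.7,-0.21,-0.1,0.4],[0,0,0,-0.7,-0.21,-0.1,0.4],[0,0,0,-0.7,-0.21,-0.1,0.4]]]'

```text
t: 6.4
ee_pos: [586.0, 42.6, 199.6]
ee_rot: [-0.0, 0.644, 0.765, -0.0]
contact_force: [0.1, 0.5, 0.2]
opening: 60.0
grip_force: 0.0
```

Request:
drive_tool --series '[[[0,0,1,-0.7,-0.21,0,0.4],[0,0,1,-0.7,-0.21,0,0.4],[0,0,1,-0.7,-0.21,0,0.4],[0,0,1,-0.7,-0.21,0,0.4],[0,0,1,-0.7,-0.21,0,0.4],[0,0,1,-0.7,-0.21,0,0.4],[0,0,1,-0.7,-0.21,0,0.4]]]'

```text
t: 7.1
ee_pos: [569.5, -100.0, 199.3]
ee_rot: [-0.0, 0.887, 0.462, -0.001]
contact_force: [0.8, -1.4, 0.2]
opening: 59.8
grip_force: 0.0
```

Request:
drive_tool --series '[[[0,0,0.535,0,0,0,0.4],[0,0,0.535,0,0,0,0.4],[0,0,0.535,0,0,0,0.4],[0,0,0.535,0,0,0,0.4],[0,0,0.535,0,0,0,0.4]]]'

```text
t: 7.6
ee_pos: [569.5, -100.9, 199.9]
ee_rot: [0.0, 0.963, 0.269, -0.0]
contact_force: [0.2, -0.5, 0.1]
opening: 60.1
grip_force: 0.0
```

```bash
python3 - <<'E'
from h import *
import pickle
c=grab('wrist'); save(c,'pics/w4.png'); pickle.dump(c,open('w4.pkl','wb'))
st=telemetry.observe(); print(st['t'],st['ee_pos'],st['ee_rot'],st['qpos'])
E
```

```text
7.65 [ 569.46186762 -101.07274091  200.00195599] [-2.59607364e-05  9.63147555e-01  2.68973445e-01 -2.69039531e-04] [-0.61945327  0.41397105  0.88535501  1.89543582 -0.37662987  1.00868122
 -0.5958941 ]
```

View pics/w4.png

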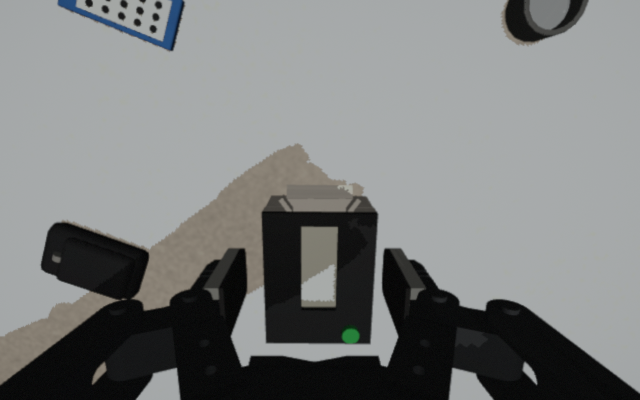

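The picture shows the holder roof at px (262–377, 212–343), with the mouth toward the image top: front edge at row 212 and guides at (283–355,197–212). Lens, mouse and slide are all visible at the edges. I take a second view for triangulation.

Request:
drive_tool --series '[[[0,0,0,0.3,0.2,-0.3,0.4],[0,0,0,0.3,0.2,-0.3,0.4],[0,0,0,0.3,0.2,-0.3,0.4],[0,0,0,0.3,0.2,-0.3,0.4]]]'

```text
t: 8.05
ee_pos: [641.7, -105.4, 260.2]
ee_rot: [0.0, 0.964, 0.268, -0.0]
contact_force: [-0.4, 0.2, -1.5]
opening: 59.6
grip_force: 0.0
```

```bash
python3 - <<'E'
from h import *
import pickle
w=pickle.load(open('w4.pkl','rb'))
c=grab('wrist'); save(c,'pics/w5.png'); pickle.dump(c,open('w5.pkl','wb'))
g=pickle.load(open('w4.pkl','rb'))
F=[];W=[]
for k,hint in ((w,(569-15,-101-9,64)),(c,(554,-110,64))):
    # roof: dark pixels in a window around the projected roof centre; corners of its quadrilateral
    ctr=proj(k,(500,-141,64)); u0,v0=(ctr-[75,90]).astype(int); u1,v1=(ctr+[75,68]).astype(int)
    m=mask(k,(0,0,0),(180,255,50),(max(u0,0),max(v0,0),u1,v1)); m=cv2.morphologyEx(m,cv2.MORPH_OPEN,np.ones((3,3)))
    bs=blobs(m,500); b=min(bs,key=lambda q:np.linalg.norm(q.mean(0)-ctr)); 
    print('ctr',ctr.round(),b.min(0),b.max(0),wrect(k,b,64).round(1).tolist())
    q=cv2.approxPolyDP(cv2.convexHull(b.astype(np.int32)),6,True)[:,0]; print('poly',q.tolist())
    # window (light) inside
    hole=cv2.inRange(cv2.cvtColor(k['frame'],cv2.COLOR_RGB2GRAY),100,255); 
    # front corners
    t=q[np.argsort(q[:,1])][:2]; t=t[np.argsort(t[:,0])]; F.append(t.astype(float))
for i in (0,1): print('front corner',tri([w,c],[F[0][i],F[1][i]]), onz(w,*F[0][i],64), onz(c,*F[1][i],64))
print(telemetry.observe()['ee_pos'])
E
```

```text
ctr [313. 278.] [262 211] [376 342] [[419.3999938964844, -137.6999969482422], [469.70001220703125, -222.3000030517578], [582.0, -155.5], [531.5999755859375, -70.9000015258789]]
poly [[263, 211], [376, 213], [369, 342], [267, 341]]
ctr [276. 300.] [201 247] [325 367] [[377.20001220703125, -107.9000015258789], [451.29998779296875, -232.8000030517578], [583.2000122070312, -154.5], [509.1000061035156, -29.700000762939453]]
poly [[325, 248], [323, 351], [201, 367], [201, 273], [237, 247]]
front corner (array([526.25613305, -73.01085958,  46.92607651]), [np.float64(0.5624535183115483), np.float64(0.5624535183115327)]) [532.15732633 -72.03740812  64.        ] [534.50287482 -73.40042242  64.        ]
front corner (array([ 580.16227199, -156.25145191,   59.8784155 ]), [np.float64(0.6026162615517103), np.float64(0.602616261551728)]) [ 580.60299728 -155.50645832   64.        ] [ 581.8817531  -154.64754933   64.        ]
[ 640.81780671 -105.32659527  259.64027643]
```

```bash
python3 - <<'E'
from h import *
import pickle
c=pickle.load(open('w4.pkl','rb'))
g=cv2.cvtColor(c['frame'],cv2.COLOR_RGB2GRAY).astype(float)
def edge(p):  # subpixel of max gradient
    d=np.abs(np.diff(cv2.GaussianBlur(p.reshape(1,-1),(5,1),0)[0])); i=int(d.argmax()); return i+.5
L=[];Rr=[];Fr=[]
for v in range(222,335,4):
    L.append(onz(c,255+edge(g[v,255:275]),v,64)[:2]); Rr.append(onz(c,362+edge(g[v,362:384]),v,64)[:2])
for u in range(285,355,4): Fr.append(onz(c,u,204+edge(g[204:220,u]),64)[:2])
for n,P in (('L',L),('R',Rr),('F',Fr)):
    f=cv2.fitLine(np.array(P,np.float32),cv2.DIST_HUBER,0,.01,.01).ravel(); print(n,np.degrees(np.arctan2(f[1],f[0])),f[2:])
    if n=='L': l=f
    if n=='R': r=f
    if n=='F': fr=f
def X(a,b):
    t=np.linalg.solve(np.c_[a[:2],-b[:2]],b[2:]-a[2:]); return a[2:]+t[0]*a[:2]
A=X(l,fr);B=X(r,fr);print('corners',A,B,(A+B)/2,np.linalg.norm(A-B))
E
```

```text
L 30.855354 [ 476.19244  -103.379745]
R 30.77485 [ 532.46497 -185.64644]
F -58.808594 [ 558.4645   -116.357346]
corners [530.84143 -70.73082] [ 582.4071  -155.90466] [ 556.62427 -113.31774] 99.56708
```

Request:
drive_tool --series '[[[0,0,0,0.325,-0.75,0.2,0.4],[0,0,0,0.325,-0.75,0.2,0.4],[0,0,0,0.325,-0.75,0.2,0.4],[0,0,0,0.325,-0.75,0.2,0.4],[0,0,0,0.325,-0.75,0.2,0.4]]]'

```text
t: 8.6
ee_pos: [618.4, 60.6, 218.7]
ee_rot: [-0.001, 0.963, 0.269, -0.001]
contact_force: [0.2, -0.9, 0.7]
opening: 59.6
grip_force: 0.0
```

Request:
drive_tool --series '[[[0,0,-1,0.325,-0.75,0.2,0.4],[0,0,-1,0.325,-0.75,0.2,0.4],[0,0,-1,0.325,-0.75,0.2,0.4],[0,0,-1,0.325,-0.75,0.2,0.4],[0,0,-1,0.325,-0.75,0.2,0.4],[0,0,-1,0.325,-0.75,0.2,0.4],[0,0,-1,0.325,-0.75,0.2,0.4]]]'

```text
t: 9.3
ee_pos: [598.8, 217.3, 180.3]
ee_rot: [0.0, 0.789, 0.615, -0.0]
contact_force: [0.4, 0.2, 1.1]
opening: 59.7
grip_force: 0.0
```

Request:
drive_tool --series '[[[0,0,-0.535,0,0,0.4,0.2],[0,0,-0.535,0,0,0.4,0.2],[0,0,-0.535,0,0,0.4,0.2],[0,0,-0.535,0,0,0.4,0.2],[0,0,-0.535,0,0,0.4,0.2]]]'

```text
t: 9.8
ee_pos: [599.4, 218.1, 100.9]
ee_rot: [0.0, 0.645, 0.764, 0.0]
contact_force: [0.8, -0.0, -0.1]
opening: 51.0
grip_force: 0.0
```

```bash
python3 - <<'E'
from h import *
import pickle
w=pickle.load(open('w3.pkl','rb'))
c=grab('wrist'); save(c,'pics/w6.png')
st=telemetry.observe(); print(st['ee_pos'],st['ee_rot'],st['opening'])
Q=[]
for k in (w,c):
    m=mask(k,(5,150,60),(20,255,255)); m=cv2.morphologyEx(m,cv2.MORPH_CLOSE,np.ones((15,15)))
    b=blobs(m,300)[0]; print('orange',b.min(0),b.max(0),wrect(k,b,20).round(1).tolist())
    q=cv2.boxPoints(cv2.minAreaRect(b.astype(np.float32))); q=q[np.argsort(q[:,1])][:2]; Q.append(q[np.argsort(q[:,0])])
for i in (0,1): print('end corner',tri([w,c],[Q[0][i],Q[1][i]]))
E
```

```text
[599.45156915 218.39281917 101.06180713] [2.89378774e-04 6.44823937e-01 7.64330946e-01 4.58882103e-04] 51.044381900841266
orange [296 104] [326 203] [[576.4000244140625, 259.3999938964844], [592.2999877929688, 172.3000030517578], [618.7999877929688, 177.10000610351562], [602.9000244140625, 264.20001220703125]]
orange [290 143] [331 269] [[575.5999755859375, 260.8999938964844], [591.7999877929688, 172.6999969482422], [618.5, 177.5], [602.4000244140625, 265.70001220703125]]
end corner (array([575.88110017, 259.58868181,   8.37233637]), [np.float64(0.5044155262961468), np.float64(0.5044155262962112)])
end corner (array([603.08922425, 264.43858453,   1.85033793]), [np.float64(0.06905900927317914), np.float64(0.06905900927344748)])
```

Request:
drive_tool --series '[[[0,0,-0.013,0.006,-0.011,0.2,0.15],[0,0,-0.013,0.006,-0.011,0.4,0.1],[0,0,-0.013,0.006,-0.011,0.46,0.1],[0,0,-0.013,0.006,-0.011,0.495,0.1],[0,0,-0.013,0.006,-0.011,0.495,0.1]]]'

```text
t: 10.35
ee_pos: [597.0, 219.7, 1.9]
ee_rot: [0.0, 0.639, 0.769, 0.0]
contact_force: [-0.0, -0.2, 1.1]
opening: 47.3
grip_force: 0.0
```

Request:
drive_tool --newtons 60 --series '[[[0,0,0,0,0,0,-0.6],[0,0,0,0,0,0,-0.6],[0,0,0,0,0,0,-0.6],[0,0,0,0,0,0,-0.6],[0,0,0,0,0,0,-0.6]]]'

```text
t: 10.85
ee_pos: [597.7, 220.2, 3.2]
ee_rot: [0.001, 0.639, 0.769, 0.001]
contact_force: [0.0, -0.2, 5.7]
opening: 26.7
grip_force: 59.7
```

Request:
drive_tool --series '[[[0,0,0,0,0,-0.1,-0.6],[0,0,0,0,0,-0.3,-0.6],[0,0,0,0,0,-0.5,-0.6],[0,0,0,0,0,-0.6,-0.6],[0,0,0,0,0,-0.6,-0.6]]]'

```text
t: 11.35
ee_pos: [598.4, 220.5, 125.8]
ee_rot: [0.001, 0.639, 0.769, 0.003]
contact_force: [-0.0, 0.4, -1.7]
opening: 26.7
grip_force: 59.6
```

Request:
drive_tool --series '[[[0,0,0,-0.1,0.02,0,-0.6],[0,0,0,-0.25,0.06,0,-0.6],[0,0,0,-0.4,0.1,0,-0.6],[0,0,0,-0.55,0.14,0,-0.6],[0,0,0,-0.65,0.16,0,-0.6],[0,0,0,-0.65,0.16,0,-0.6]]]'

```text
t: 11.95
ee_pos: [652.5, 93.8, 121.3]
ee_rot: [0.001, 0.641, 0.768, -0.0]
contact_force: [-0.5, -1.5, -1.7]
opening: 26.8
grip_force: 59.5
```

Request:
drive_tool --series '[[[0,0,0.15,-0.1,0.02,0,-0.6],[0,0,0.3,-0.2,0.05,0,-0.6],[0,0,0.45,-0.35,0.09,0,-0.6],[0,0,0.6,-0.5,0.12,0,-0.6],[0,0,0.75,-0.6,0.15,0,-0.6],[0,0,0.9,-0.65,0.16,0,-0.6],[0,0,1,-0.65,0.16,0,-0.6],[0,0,1,-0.65,0.16,0,-0.6]]]'

```text
t: 12.75
ee_pos: [706.8, -23.5, 120.8]
ee_rot: [-0.0, 0.885, 0.466, -0.0]
contact_force: [0.8, -0.5, -1.2]
opening: 26.3
grip_force: 59.5
```

Request:
drive_tool --series '[[[0,0,0.15,0,0,0,-0.6],[0,0,0.3,0,0,0,-0.6],[0,0,0.45,0,0,0,-0.6],[0,0,0.547,0,0,0,-0.6],[0,0,0.547,0,0,0,-0.6]]]'

```text
t: 13.25
ee_pos: [706.9, -22.9, 120.9]
ee_rot: [-0.0, 0.963, 0.268, -0.0]
contact_force: [0.1, 0.1, -2.0]
opening: 26.7
grip_force: 59.5
```

```bash
python3 - <<'E'
from h import *
import pickle
c=grab('wrist'); save(c,'pics/w7.png'); pickle.dump(c,open('w7.pkl','wb'))
d=grab('side'); e=grab('scene'); save(d,'pics/side7.png'); save(e,'pics/scene7.png')
st=telemetry.observe(); print(st['t'],st['ee_pos'],st['ee_rot'],st['opening'],st['contact_force'])
for n,k in (('w',c),('side',d),('scene',e)):
    p=proj(k,st['ee_pos']).astype(int); print(n,p)
cv2.imwrite('pics/crop7.png',np.vstack([np.hstack([cv2.resize(c['frame'][...,::-1],(480,300)),cv2.resize(e['frame'][100:300,120:340,::-1],(320,300))]),np.hstack([cv2.resize(d['frame'][150:350,300:620,::-1],(480,300)),np.zeros((300,320,3),np.uint8)])]))
E
```

```text
13.4 [707.03516482 -23.52411557 121.25391072] [-1.18426445e-04  9.63193474e-01  2.68809071e-01 -1.27652529e-05] 26.551064647428195 [-0.55653365 -0.2824547  -1.32751513]
w [316 262]
side [414 192]
scene [223 196]
```

View pics/crop7.png

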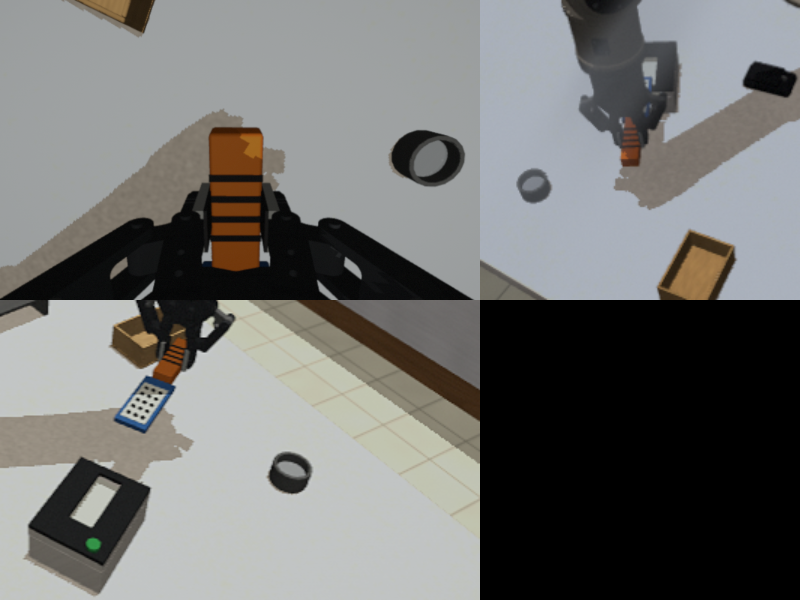

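The slide is held by the handle, dots up, with the blade pointing at the holder (side crop). The lens is clear. I check for blade droop in the side view, using the holder roof to remove the side camera's bias.

```bash
python3 - <<'E'
from h import *
c=grab('side'); st=telemetry.observe(); P=st['ee_pos']; q=st['ee_rot']
M=R.from_quat([q[1],q[2],q[3],q[0]]).as_matrix(); print('yaw x',np.degrees(np.arctan2(M[1,0],M[0,0])))
a=-M[:,0]; a[2]=0; a/=np.linalg.norm(a); l=np.array([-a[1],a[0],0])
# bias from roof
m=mask(c,(0,0,0),(180,255,45),(305,245,417,349)); m=cv2.morphologyEx(m,cv2.MORPH_CLOSE,np.ones((5,5))); b=max(blobs(m,500),key=len)
meas=cv2.approxPolyDP(cv2.convexHull(b.astype(np.int32)),5,True)[:,0]
H=np.array([556.7,-113.3,64]); hx=np.array([np.cos(np.radians(30.85)),np.sin(np.radians(30.85)),0]); hy=np.array([-hx[1],hx[0],0])
pr=np.array([proj(c,H+s*50*hy-t*130*hx) for s in(-1,1) for t in (0,1)])
print('roof meas',meas.tolist(),'pred',pr.round(1).tolist())
bias=np.median([meas[np.argmin(np.linalg.norm(meas-p,axis=1))]-p for p in pr],axis=0); print('bias',bias)
m=mask(c,(100,100,40),(125,255,255)); m=cv2.morphologyEx(m,cv2.MORPH_CLOSE,np.ones((9,9)))
pu=proj(c,P); b=min(blobs(m,100),key=lambda k:np.linalg.norm(k.mean(0)-pu))
bm=cv2.approxPolyDP(cv2.convexHull(b.astype(np.int32)),4,True)[:,0]; print('blade',bm.tolist())
for dr in (-4,0,4,8):
    t=np.radians(dr); ax=a*np.cos(t)+np.array([0,0,-1])*np.sin(t); n=a*np.sin(t)+np.array([0,0,1])*np.cos(t)
    O=P+np.array([0,0,-2.7+10])+ax*45.6-n*10
    print(dr,[(proj(c,O+ax*x+l*y+n*8)+bias).round(1).tolist() for x,y in ((0,-22),(0,22),(100,22),(100,-22))])
E
```

```text
yaw x 31.134932325104984
roof meas [[354, 255], [399, 275], [368, 326], [319, 300]] pred [[399.5, 273.5], [367.8, 323.6], [352.8, 252.8], [317.6, 298.0]]
bias [0.68185973 2.099143  ]
blade [[400, 201], [416, 209], [395, 238], [377, 227]]
-4 [[397.6, 199.1], [417.8, 206.5], [397.9, 232.9], [376.5, 224.4]]
0 [[397.5, 200.3], [417.6, 207.7], [397.3, 236.9], [376.0, 228.4]]
4 [[397.3, 201.5], [417.4, 208.8], [396.7, 240.7], [375.6, 232.1]]
8 [[397.2, 202.5], [417.2, 209.9], [396.4, 244.1], [375.5, 235.6]]
```

Request:
drive_tool --series '[[[0,0,0.006,0,0,0.12,-0.6],[0,0,0.006,0,0,0.24,-0.6],[0,0,0.006,0,0,0.32,-0.6],[0,0,0.006,0,0,0.355,-0.6],[0,0,0.006,0,0,0.355,-0.6]]]'

```text
t: 13.95
ee_pos: [706.8, -24.2, 49.7]
ee_rot: [-0.0, 0.964, 0.265, -0.001]
contact_force: [-0.6, -0.3, -1.0]
opening: 26.5
grip_force: 59.5
```

```bash
python3 - <<'E'
from h import *
P=[];
for i in range(5):
    st=telemetry.observe(); P.append(st['ee_pos']); cams.camera('scene')
P=np.mean(P,0); q=st['ee_rot']; M=R.from_quat([q[1],q[2],q[3],q[0]]).as_matrix(); d=(P-[556.7,-113.3,0]); t=np.radians(30.85)
print(P,'yaw',np.degrees(np.arctan2(M[1,0],M[0,0])),'along',d@[np.cos(t),np.sin(t),0],'lat',d@[-np.sin(t),np.cos(t),0],st['contact_force'])
E
```

```text
[707.42254361 -24.24002533  50.84144994] yaw 30.696930556062362 along 175.06648724601664 lat -0.8302309956777799 [-0.48208739  0.65410021 -1.16837569]
```

Request:
drive_tool --series '[[[0,0,0,-0.06,-0.003,0,-0.6],[0,0,0,-0.12,-0.003,0,-0.6],[0,0,0,-0.16,-0.003,0,-0.6],[0,0,0,-0.2,-0.003,0,-0.6],[0,0,0,-0.24,-0.003,0,-0.6],[0,0,0,-0.28,-0.003,0,-0.6],[0,0,0,-0.3,-0.003,0,-0.6]]]'

```text
t: 14.9
ee_pos: [654.4, -54.8, 50.4]
ee_rot: [0.0, 0.964, 0.264, -0.0]
contact_force: [0.1, -0.4, -1.9]
opening: 26.8
grip_force: 59.5
```

Request:
drive_tool --series '[[[0,0,0,-0.06,0,0,-0.6],[0,0,0,-0.12,0,0,-0.6],[0,0,0,-0.18,0,0,-0.6],[0,0,0,-0.24,0,0,-0.6],[0,0,0,-0.29,0,0,-0.6],[0,0,0,-0.305,0,0,-0.6],[0,0,0,-0.305,0,0,-0.6]]]'

```text
t: 15.6
ee_pos: [602.6, -85.5, 50.5]
ee_rot: [-0.0, 0.964, 0.264, 0.0]
contact_force: [-0.1, -0.0, -1.3]
opening: 27.2
grip_force: 59.5
```

Request:
drive_tool --series '[[[0,0,0,-0.01,0,0,-0.6],[0,0,0,-0.02,0,0,-0.6],[0,0,0,-0.03,0,0,-0.6],[0,0,0,-0.03,0,0,-0.6]]]'

```text
t: 16.0
ee_pos: [597.4, -88.5, 50.3]
ee_rot: [0.0, 0.964, 0.265, -0.0]
contact_force: [-0.1, 0.5, -1.5]
opening: 26.8
grip_force: 59.5
```

Request:
drive_tool --series '[[[0,0,0,-0.005,0,0,-0.6],[0,0,0,-0.01,0,0,-0.6],[0,0,0,-0.01,0,0,-0.6]]]'

```text
t: 16.3
ee_pos: [595.9, -89.3, 50.3]
ee_rot: [-0.0, 0.964, 0.265, 0.0]
contact_force: [0.5, 0.3, -1.3]
opening: 26.8
grip_force: 59.5
```

Request:
drive_tool --series '[[[0,0,0,-0.005,0,0,-0.6],[0,0,0,-0.01,0,0,-0.6],[0,0,0,-0.01,0,0,-0.6]]]'

```text
t: 16.6
ee_pos: [595.7, -89.4, 50.7]
ee_rot: [0.0, 0.964, 0.265, 0.001]
contact_force: [8.8, 4.9, -4.6]
opening: 26.5
grip_force: 59.2
```

Request:
drive_tool --series '[[[0,0,0,0,0,0.008,-0.6],[0,0,0,0,0,0.008,-0.6]]]'

```text
t: 16.8
ee_pos: [595.8, -89.5, 49.2]
ee_rot: [0.0, 0.964, 0.265, 0.001]
contact_force: [6.0, 4.7, 1.4]
opening: 26.4
grip_force: 60.0
```

Request:
drive_tool --series '[[[0,0,0,0,0,0,-0.2],[0,0,0,0,0,0,0.1],[0,0,0,0,0,0,0.3],[0,0,0,0,0,0,0.3],[0,0,0,0,0,0,0.3]]]'

```text
t: 17.3
ee_pos: [594.0, -90.5, 48.7]
ee_rot: [0.0, 0.964, 0.264, -0.0]
contact_force: [0.7, -0.2, 0.4]
opening: 55.8
grip_force: 0.0
```

Request:
drive_tool --series '[[[0,0,0,0,0,-0.1,0.3],[0,0,0,0,0,-0.3,0.3],[0,0,0,0,0,-0.5,0.3],[0,0,0,0,0,-0.6,0.3],[0,0,0,0,0,-0.7,0.3],[0,0,0,0,0,-0.7,0.3]]]'

```text
t: 17.9
ee_pos: [595.2, -90.7, 191.1]
ee_rot: [0.0, 0.964, 0.265, 0.002]
contact_force: [0.4, 0.3, -0.3]
opening: 55.5
grip_force: 0.0
```

```bash
python3 - <<'E'
from h import *
c=grab('wrist'); d=grab('side'); e=grab('scene'); st=telemetry.observe(); print(st['t'],st['ee_pos'],st['contact_force'])
m=mask(c,(5,150,60),(20,255,255)); m=cv2.morphologyEx(m,cv2.MORPH_CLOSE,np.ones((15,15)))
b=min(blobs(m,300),key=lambda k:np.linalg.norm(k.mean(0)-proj(c,(595,-90,65)))); w=wrect(c,b,65)
t=np.radians(30.85)
for p in w: dd=p-[556.7,-113.3]; print((dd@[np.cos(t),np.sin(t)]).round(1),(dd@[-np.sin(t),np.cos(t)]).round(1))
cv2.imwrite('pics/crop8.png',np.vstack([np.hstack([cv2.resize(c['frame'][...,::-1],(480,300)),cv2.resize(e['frame'][100:220,180:308,::-1],(320,300))]),np.hstack([cv2.resize(d['frame'][150:350,300:620,::-1],(480,300)),np.zeros((300,320,3),np.uint8)])]))
E
```

```text
18.05 [593.8429805  -90.17629892 188.1688382 ] [ 0.12606817 -0.17987977 -0.79961904]
-0.7 14.5
-0.8 -12.6
88.8 -13.0
88.9 14.1
```

View pics/crop8.png

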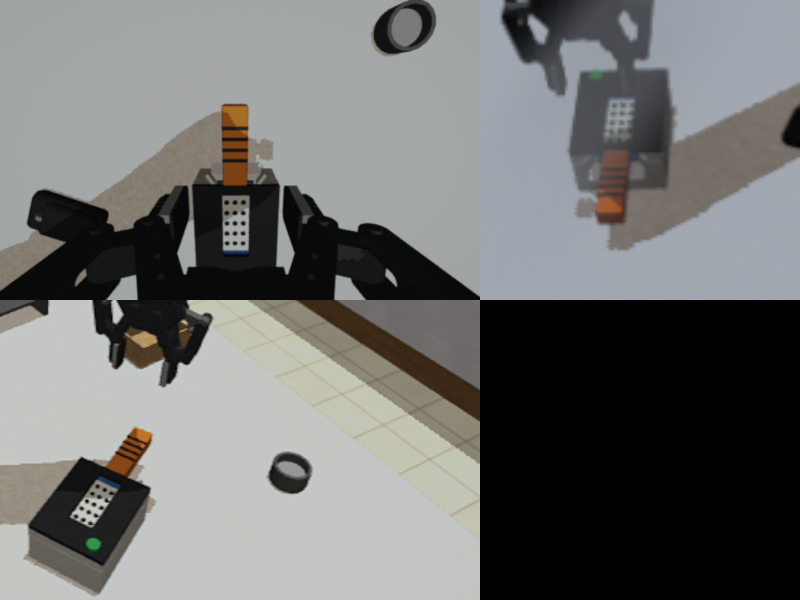

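The pictures show the handle in line with the holder, its shoulder at the front face (-0.7 mm) and centred within 1 mm. The dots are visible through the window and the gripper is well clear.

```bash
python3 -c "
from rig import finish_job
print(finish_job())"
```

```text
the job is handed in; nothing more can be done
None
```

The slide is fully home in the holder, dots up, with the handle's shoulder measured within 1 mm of the front face. It is released, the mouse, lens and parts box were not touched, and the job was handed in at about 18 s; no verdict was returned.

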